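# Square a tray of tubes into the packing corner

### The arm

A 7-joint arm with a two-finger parallel gripper is mounted at the origin on the work surface. World frame = base frame: x ahead of the robot, y to its left, z up, the work surface at z = 0. Lengths are in m, angles in rad, forces in N, time in s.
With the tool pointing down it reaches from about 0.425 to 0.875 m from the base axis. Payload 4.7 kg.
Tool frame: the origin (TCP) lies midway between the tips of the shut fingers; the grasp point (between the pads) lies behind it (bot.grip_point_offset is the z of the grasp point in the tool frame, in m); z points along the fingers, y is the direction in which the jaws open and shut (so a half turn about z gives the same grasp; the last joint's range is limited). The gripper opens to 87 mm and grips with 3 to 60 N. Pads are 19 mm wide; open, the fingers measure 117 mm over their backs; the gripper's body (75 mm by 190 mm) begins 51 mm behind the grasp point.
Start: joints at [-1.198, 0.321, -0.07, 1.45, 0.023, 1.371, -0.057], TCP at [0.228, 0.609, 0.184] pointing down, gripper open.
Joint ranges: [-2.86, 2.86], [-0.3, 2.09], [-1.38, 1.24], [0.06, 2.45], [-1.56, 4.7], [0.09, 2.05], [-2.69, 2.69]. Speed limits (rad/s): [2.57, 2.57, 3.14, 3.14, 3.14, 3.14, 3.14].

### API

Orientations are given as a 3x3 rotation matrix whose columns are the frame's x, y, z axes.
In Python, from rig import bot, cams gives the robot as it stands.
- The arm moves only by the tool send_rows, never from a script. Its argument "deltas" is a list of rows, each a list of 7 numbers: the closure, from 0 (fully open) to 1 (shut), then the shift along the world's x, y, z in m, then the turn, a rotation vector about the world's x, y, z in rad. A call has 1 to 5 rows; each row shifts and turns the commanded pose from where the row before left it; what a row does not reach is not made up. A row lasts 1/10 s, in which the tool goes at most 50 mm and 8.59 degrees, less where a joint would pass 70% of its speed; a pose out of reach is approached as far as the arm can. A call is refused whole if a number of a shift passes 0.05 or a number of a turn 0.15, either way. A call with a gripper value outside its range is refused whole. The fingers move at their own pace and stop on an object; "grip_force" is the grip in N (left out, the last holds). Time passes only in rows, so rows that do not move let the fingers close. It gives the time, the measured TCP pose, the force and the opening at its end, in the units of the state.
- bot.read_state(): the state, without advancing time (a new reading comes with each control period).
- cams.snapshot(name): name is "side" or "top" or "wrist"; returns (picture, depth): 480x640x3 uint8, red, green, blue; 480x640 float32, m along the optical axis (not along the pixel's ray), 0 where there is no reading.
- cams.camera_model(name): a dict with "fov_y" (degrees; the focal length in pixels is half the picture's height over the tangent of half this angle, whatever the lens; pixels are square), "cx", "cy" (the principal point, pixels), "R" (3x3) and "t" (3): a world point X has camera coordinates R X + t; the wrist camera has in their place "T_tool_cam" (4x4, takes a point from camera to tool coordinates, whose origin is the TCP and whose axes are the flange's). Camera axes: x right, y down, z forward; pixel columns grow to the right and rows downward; lengths in m; the calibration is good to about 2 mm. A picture is of the moment at which its call begins: read the wrist's pose just before it. camera_model takes no time and is no camera call.
- bot.job_done(): hands the job in, once; it reports no verdict.
The state is a dict: "time": time; "qpos": joint angles; "joint_velocities": joint speeds; "joint_efforts": joint torques, N m; "eef_pos": TCP position; "tool_rot": TCP orientation; "contact_force": force on the tool from outside, world axes, zero at the start; "wrist_torque": the same for the moment, N m; "width": finger opening in m.
Only numpy, scipy, OpenCV 4.12 (cv2) and the standard library are available. Lean on these libraries where they do the work, as an engineer would, in place of code of your own. Each camera call takes 0.05 s, during which the arm holds its last target.

### The job

Set the clear tray of black tubes ready for its lid in the aluminium corner on the bench: push it flush against the long back bar and flush against the end stop at the bar's left end, with the orange slide stop pushed along the bar right up against the tray's right side. Work only by pushing with the fingers - pick nothing up, keep the tray flat on the bench with every tube in its lane, and leave the other things on the bench where they are.

Things in the scene. Friction and masses are not known exactly. Their poses are not given: they have to be found in the camera images.
- fence: locating corner: two aluminium bars, 30 mm wide and high, fixed to the bench. Origin: inner corner at bench level; x points away from the robot, square to the back bar, y left along it. Back bar: front face x = 0, y from -390 to 30 mm, with a black sensor 67 mm high at y = -115. End stop: inner face y = 0, x from -130 to 0 mm. The tray belongs at x < 0, y < 0.
- slide (a joint): orange slide stop on the back bar (m): 0 = far right, grows as it slides left towards the end stop (limit 0.2). The left face of its plate is at y = value - 0.310 in the fence's frame. It drags with about 2.5 N and stays where it is left.
- slide_plate (a point): centre of the slide stop's upright orange plate, 22 mm above the bench, 40 mm in front of the bar's face; axes as the fence's. The plate is 78 mm along the fence's x, 12 mm thick along its y, from 4 to 40 mm above the bench. Push its right face to slide it left. Its saddle on the bar reaches 46 mm right of the plate's left face, only within 11 mm of the bar's face.
- tray: open clear plastic tray of black tubes, loose, about 0.4 kg loaded (slides under a push of roughly 3 to 7 N): 130 mm along its x, 190 mm along its y, 30 mm high, walls 4 mm, floor 3 mm. Origin: centre of its underside; x axis towards its far long side (roughly away from the robot), y axis to the left.
- tray_far_left (a point): the tray's far left outer corner, at rim height (30 mm).
- tray_far_right (a point): the tray's far right outer corner, at rim height (30 mm).
- tray_near_left (a point): the tray's near left outer corner, at rim height (30 mm).
- tube1_center (a point): centre of black tube 1 (25 mm diameter, 110 mm long, 30 g), lying loose in lane 1 of the tray, lanes counted from the right, along the tray's x; lane centre at y = -77 mm in the tray's frame, tube centre 15.5 mm above the tray's underside.
- tube2_center (a point): centre of black tube 2 (25 mm diameter, 110 mm long, 30 g), lying loose in lane 2 of the tray, lanes counted from the right, along the tray's x; lane centre at y = -46 mm in the tray's frame, tube centre 15.5 mm above the tray's underside.
- tube3_center (a point): centre of black tube 3 (25 mm diameter, 110 mm long, 30 g), lying loose in lane 3 of the tray, lanes counted from the right, along the tray's x; lane centre at y = -15 mm in the tray's frame, tube centre 15.5 mm above the tray's underside.
- tube4_center (a point): centre of black tube 4 (25 mm diameter, 110 mm long, 30 g), lying loose in lane 4 of the tray, lanes counted from the right, along the tray's x; lane centre at y = 15 mm in the tray's frame, tube centre 15.5 mm above the tray's underside.
- tube5_center (a point): centre of black tube 5 (25 mm diameter, 110 mm long, 30 g), lying loose in lane 5 of the tray, lanes counted from the right, along the tray's x; lane centre at y = 46 mm in the tray's frame, tube centre 15.5 mm above the tray's underside.
- tube6_center (a point): centre of black tube 6 (25 mm diameter, 110 mm long, 30 g), lying loose in lane 6 of the tray, lanes counted from the right, along the tray's x; lane centre at y = 77 mm in the tray's frame, tube centre 15.5 mm above the tray's underside.
- tape: bystander: roll of brown tape lying flat, 100 mm across, 48 mm high; origin centre of underside.
- spare_tube: bystander: a black tube standing on end left of the end stop, 25 mm diameter, 110 mm high; origin centre of underside.
- cap1: bystander: black cap with a gold band, 26 mm across, 24 mm high, on the left; origin centre of underside.
- cap2: bystander: the same kind of cap, on the right; origin centre of underside.
- brush: bystander: small brush lying behind the back bar, along the bar; origin centre of underside.
- carton: bystander: small cardboard carton 90 x 120 x 50 mm at the right; origin centre of underside.
- cap_bin: blue bin of caps at the left, 200 x 280 mm, 70 mm high, heavy; origin centre of underside.
Mind the look-alikes: they are no part of the job. Leave any blue, turquoise or yellow look-alike of the part that bears tube4_center alone.

How it is judged:
By the outcome, as a careful person would: the job done as asked, in the order asked, and still so for the second after the job is handed in, with the robot touching nothing.
It also fails if it takes over 45 s, if anything falls off the work surface, if the arm or the gripper's body presses on something with over 40 N, if the wrist force passes 120 N, or if a joint passes its speed limit or range.

## Working session

There is one attempt and no reset: what is moved stays moved. The work goes in short steps, Python scripts to look and compute and a tool call to move; the robot and the scene stay as the last step left them, time stands still between calls to the robot, and variables do not carry over. Pictures are saved under pics/ and viewed, and the job is handed in when it is done.

Besides the shell and the picture viewer there is one more tool, called after "Request:" by a JSON object that holds its "api" and its "payload". send_rows: Moves the arm, as the interface text tells. Its arguments: {"type":"object","properties":{"deltas":{"type":"array","items":{"type":"array","items":{"type":"number"}}},"grip_force":{"type":"number"}},"required":["deltas"]}

```bash
mkdir -p pics; ls; python3 - <<'E'
from rig import bot,cams
import cv2,numpy as np
for n in("top","side"):
    p,d=cams.snapshot(n); cv2.imwrite(f"pics/{n}0.png",p[:,:,::-1]); np.savez(f"{n}0.npz",p=p,d=d)
    print(n,cams.camera_model(n))
s=bot.read_state();print(s,bot.grip_point_offset)
E
```

```text
pics
top {'fov_y': 52.5675504640726, 'cx': 313.28971365640604, 'cy': 239.07196055517466, 'R': array([[ 0.04730591, -0.99887591, -0.00301269],
       [-0.97298682, -0.04539713, -0.22635313],
       [ 0.22596192,  0.01363915, -0.97404065]]), 't': array([0.02432051, 0.56347076, 1.16008678])}
side {'fov_y': 52.23142758029566, 'cx': 318.34485129776516, 'cy': 240.33193641364417, 'R': array([[ 0.99606556, -0.08693899, -0.01717571],
       [-0.06322328, -0.56133161, -0.82517249],
       [ 0.06209839,  0.8230118 , -0.56461966]]), 't': array([-0.53478307,  0.11450619,  1.34860651])}
{'time': 0.1, 'qpos': array([-1.19792801,  0.32175444, -0.07011001,  1.45153471,  0.02262252,
        1.37077259, -0.0569044 ]), 'joint_velocities': array([ 1.03518119e-05, -1.96506475e-03,  7.80726980e-04, -4.73664643e-03,
        2.77371002e-04, -1.60766427e-03,  1.88902599e-04]), 'joint_efforts': array([-1.52525549e-04, -4.92571235e+01, -4.05798331e-01, -3.13397849e+01,
       -6.41973526e-02,  3.94578825e-02,  6.03315380e-05]), 'eef_pos': array([0.22807948, 0.60809055, 0.1826767 ]), 'tool_rot': array([[-9.36348127e-01,  3.51072563e-01, -4.91141470e-04],
       [ 3.51072891e-01,  9.36346751e-01, -1.60839398e-03],
       [-1.04784277e-04, -1.67844315e-03, -9.99998586e-01]]), 'contact_force': array([-0.20550217,  0.0546431 ,  0.15607752]), 'wrist_torque': array([ 0.02046201, -0.04309508, -0.0085692 ]), 'width': 0.08700139961897244} -0.0187
```

View pics/top0.png

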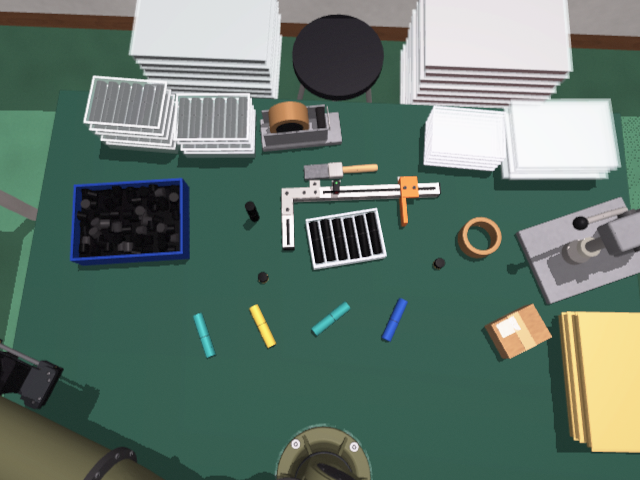

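View pics/side0.png

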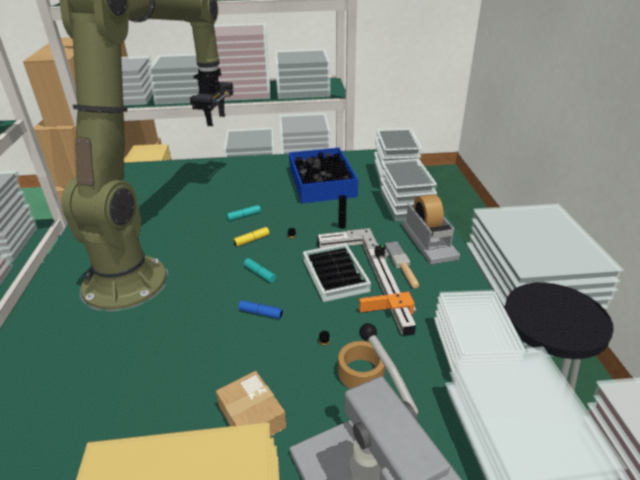

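The top view shows the tray with its 6 black tubes at about (346,239). The fence corner is at (290,195) and the orange slide stop at (405,200). The blue, teal and yellow tubes near (330,320) and around it are look-alikes. I'll enlarge this area to measure it.

```bash
cat > h.py <<'E'
import numpy as np,cv2
from rig import bot,cams
def K(m): return (240/np.tan(np.radians(m['fov_y']/2)),m['cx'],m['cy'])
def ray(n,u,v,z):
    m=cams.camera_model(n);f,cx,cy=K(m);R=m['R'];t=m['t']
    c=-R.T@t; d=R.T@np.array([(u-cx)/f,(v-cy)/f,1.])
    return c+d*(z-c[2])/d[2]
def proj(n,X):
    m=cams.camera_model(n);f,cx,cy=K(m);c=m['R']@np.array(X)+m['t']
    return f*c[0]/c[2]+cx,f*c[1]/c[2]+cy
def cloud(n,d):
    m=cams.camera_model(n);f,cx,cy=K(m)
    v,u=np.mgrid[:480,:640]
    P=np.stack([(u-cx)/f*d,(v-cy)/f*d,d],-1)-m['t']
    return P@m['R']
E
python3 - <<'E'
from h import *
p=np.load('top0.npz')['p'][:,:,::-1];c=p[155:285,270:450];c=cv2.resize(c,None,fx=4.4,fy=4.4,interpolation=cv2.INTER_CUBIC)
cv2.imwrite('pics/topc.png',c)
p=np.load('side0.npz')['p'][:,:,::-1];c=p[215:350,290:430];c=cv2.resize(c,None,fx=4.4,fy=4.4,interpolation=cv2.INTER_CUBIC)
cv2.imwrite('pics/sidec.png',c)
E
```

```text
(no output)
```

View pics/topc.png

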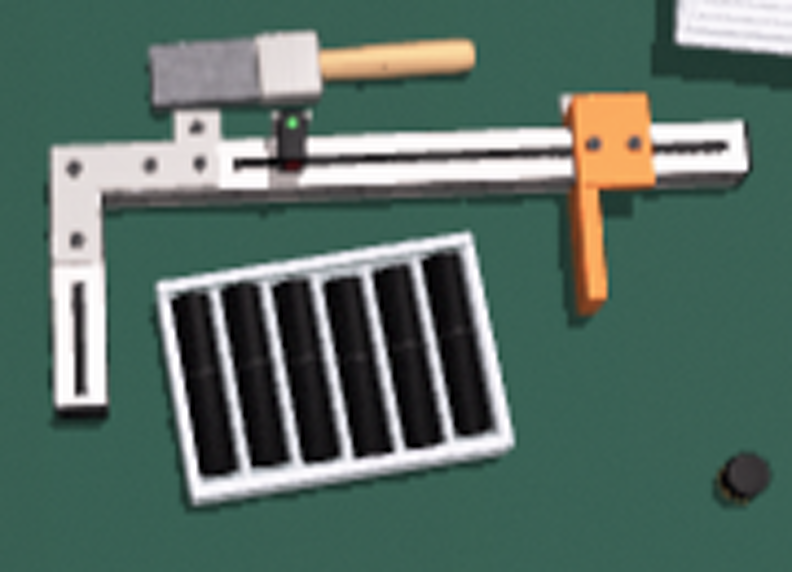

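View pics/sidec.png

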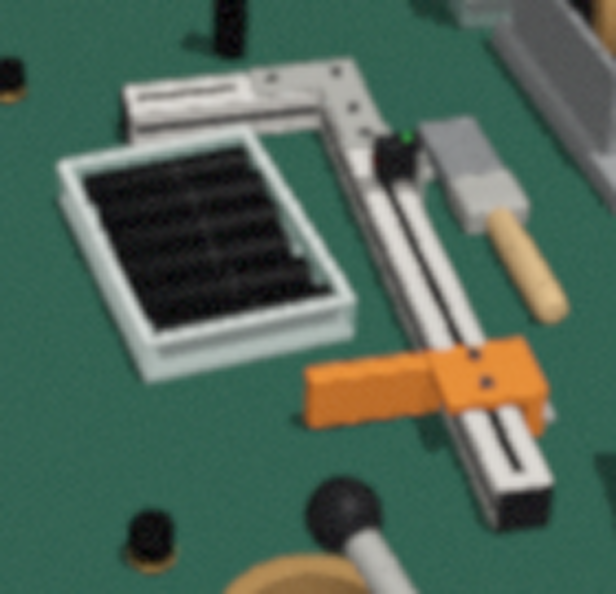

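```bash
python3 - <<'E'
from h import *
T=lambda x,y,z:ray('top',270+(x+.5)/4.4-.5,155+(y+.5)/4.4-.5,z)[:2].round(4)
S=lambda x,y,z:ray('side',290+(x+.5)/4.4-.5,215+(y+.5)/4.4-.5,z)[:2].round(4)
print('cam',[-cams.camera_model(n)['R'].T@cams.camera_model(n)['t'] for n in('top','side')])
print('outer corner',T(50,147,.03),S(350,62,.03))
print('inner',T(103,190,.03), 'endstop in near',T(106,403,.03), 'out near',T(55,403,.03),S(126,88,.03),S(130,112,.03))
print('bar right back',T(745,121,.03),S(550,485,.03),'right front',T(748,171,.03),S(497,492,.03))
print('tray FL',T(157,283,.03),S(252,130,.03),'FR',T(469,233,.03),S(353,298,.03),'NR',T(514,443,.03),S(150,345,.03),'NL',T(190,495,.03),S(60,162,.03))
print('plate near L',T(580,307,.04),'nearR',T(605,297,.04),S(306,370,.04))
for n in('top','side'):
    d=np.load(n+'0.npz')['d'];P=cloud(n,d);np.save(n+'P.npy',P)
    m=(P[...,2]>.02)&(P[...,2]<.036)&(P[...,0]>.4)&(P[...,0]<.8)&(abs(P[...,1])<.35)
    print(n,m.sum(), np.median(P[...,2][(P[...,0]>.4)&(P[...,0]<.8)&(abs(P[...,1])<.3)]))
E
```

```text
cam [array([0.28496368, 0.03405053, 1.25758832]), array([ 0.45617216, -1.09213663,  0.84675182])]
outer corner [0.7049 0.1437] [0.7056 0.1436]
inner [0.6793 0.1101] endstop in near [0.5485 0.1009] out near [0.5471 0.1309] [0.5484 0.1288] [0.5485 0.0995]
bar right back [ 0.7409 -0.2757] [ 0.7402 -0.277 ] right front [ 0.7092 -0.2772] [ 0.711  -0.2792]
tray FL [0.6229 0.0747] [0.627  0.0694] FR [ 0.6625 -0.1102] [ 0.6631 -0.1107] NR [ 0.5357 -0.1387] [ 0.5389 -0.1404] NL [0.4961 0.049 ] [0.4981 0.0472]
plate near L [ 0.6171 -0.175 ] nearR [ 0.6238 -0.1897] [ 0.6232 -0.1829]
top 5406 0.000871454595900059
side 4027 0.0014800784741447982
```

Request:
{"api": "send_rows", "payload": {"deltas": [[0, 0.022, -0.031, 0, 0, 0, 0.044], [0, 0.022, -0.031, 0, 0, 0, 0.044], [0, 0.022, -0.031, 0, 0, 0, 0.044], [0, 0.022, -0.031, 0, 0, 0, 0.044], [0, 0.022, -0.031, 0, 0, 0, 0.044]], "grip_force": 30}}

```text
time: 0.6
eef_pos: [0.3388, 0.452, 0.1832]
tool_rot: [[-0.991, 0.137, -0.0], [0.137, 0.991, -0.001], [0.0, -0.001, -1.0]]
contact_force: [0.2, -0.1, 0.3]
width: 0.0869
```

```bash
cat > fence.py <<'E'
from h import *
O=np.array([.6777,.1113]);a=np.radians(4.85);X=np.array([np.cos(a),np.sin(a)]);Y=np.array([-np.sin(a),np.cos(a)])
def w(fx,fy): return (O+fx*X+fy*Y).round(4)
def f(x,y): d=np.array([x,y])-O; return np.array([d@X,d@Y]).round(4)
def st():
    s=bot.read_state(); p=s['eef_pos'];print('t',s['time'],'p',p.round(4),'fence',f(p[0],p[1]),'jaw yaw off',np.degrees(np.arctan2(s['tool_rot'][1,1],s['tool_rot'][0,1])).round(2)-94.85,'F fence',(s['contact_force'][:2]@np.array([X,Y]).T).round(2),s['contact_force'].round(2),'w',s['width'].round(4))
E
python3 - <<'E'
from fence import *
st();print(w(-.215,-.141),ray('top',331,319,.02),ray('top',348,305,.02))
E
```

```text
Traceback (most recent call last):
  File "fence.py", line 6, in st
    s=bot.read_state(); p=s['eef_pos'];print('t',s['time'],'p',p.round(4),'fence',f(p[0],p[1]),'jaw yaw off',np.degrees(np.arctan2(s['tool_rot'][1,1],s['tool_rot'][0,1])).round(2)-94.85,'F fence',(s['contact_force'][:2]@np.array([X,Y]).T).round(2),s['contact_force'].round(2),'w',s['width'].round(4))
                                                                                                                                                                                                                                                                                        ^^^^^^^^^^^^^^^^
AttributeError: 'float' object has no attribute 'round'
```

Request:
{"api": "send_rows", "payload": {"deltas": [[0, 0.022, -0.031, 0, 0, 0, 0.044], [0, 0.022, -0.031, 0, 0, 0, 0.044], [0, 0.022, -0.031, 0, 0, 0, 0.044], [0, 0.022, -0.031, 0, 0, 0, 0.044], [0, 0.022, -0.031, 0, 0, 0, 0.047]]}}

```text
time: 1.1
eef_pos: [0.4487, 0.2971, 0.1834]
tool_rot: [[-0.996, -0.086, -0.0], [-0.086, 0.996, -0.0], [0.0, -0.0, -1.0]]
contact_force: [1.1, 0.2, -0.1]
width: 0.0872
```

```bash
sed -i "s/s\['width'\].round(4)/round(s['width'],4)/" fence.py
python3 - <<'E'
from fence import *
st();print(w(-.215,-.141),ray('top',331,319,.02),ray('top',348,305,.02))
E
```

```text
t 1.1 p [0.4487 0.2971 0.1834] fence [-0.2124  0.2045] jaw yaw off 0.0800000000000125 F fence [1.13 0.13] [ 1.11  0.23 -0.1 ] w 0.0872
[ 0.4754 -0.0474] [ 0.36774562 -0.00294252  0.02      ] [ 0.40483195 -0.04460039  0.02      ]
```

Request:
{"api": "send_rows", "payload": {"deltas": [[0, 0.003, -0.038, 0, 0, 0, 0], [0, 0.003, -0.038, 0, 0, 0, 0], [0, 0.003, -0.038, 0, 0, 0, 0], [0, 0.003, -0.038, 0, 0, 0, 0], [0, 0.003, -0.038, 0, 0, 0, 0]]}}

```text
time: 1.6
eef_pos: [0.4629, 0.107, 0.1834]
tool_rot: [[-0.996, -0.084, -0.0], [-0.084, 0.996, 0.0], [0.0, 0.0, -1.0]]
contact_force: [0.4, -0.5, -1.2]
width: 0.0871
```

Request:
{"api": "send_rows", "payload": {"deltas": [[0, 0.003, -0.038, -0.01, 0, 0, 0], [0, 0.003, -0.038, -0.01, 0, 0, 0], [0, 0.003, -0.038, -0.01, 0, 0, 0], [0, 0.003, -0.038, -0.01, 0, 0, 0], [0, 0, 0, 0, 0, 0, 0]]}}

```text
time: 2.1
eef_pos: [0.4738, -0.0496, 0.1423]
tool_rot: [[-0.997, -0.075, -0.002], [-0.075, 0.997, -0.002], [0.003, -0.002, -1.0]]
contact_force: [0.1, -0.3, 0.3]
width: 0.0867
```

```bash
cat > shot.py <<'E'
import sys
from fence import *
st()
n,o=sys.argv[1:3];p,d=cams.snapshot(n);img=p[:,:,::-1]
if n=='top':img=cv2.resize(img[155:285,270:450],None,fx=4.4,fy=4.4,interpolation=cv2.INTER_CUBIC)
if n=='side':img=cv2.resize(img[215:350,290:430],None,fx=4.4,fy=4.4,interpolation=cv2.INTER_CUBIC)
cv2.imwrite(f'pics/{o}.png',img)
E
python3 shot.py wrist w1
```

```text
t 2.1 p [ 0.4738 -0.0496  0.1423] fence [-0.2167 -0.143 ] jaw yaw off -0.539999999999992 F fence [ 0.1  -0.34] [ 0.12 -0.33  0.3 ] w 0.0867
```

View pics/w1.png

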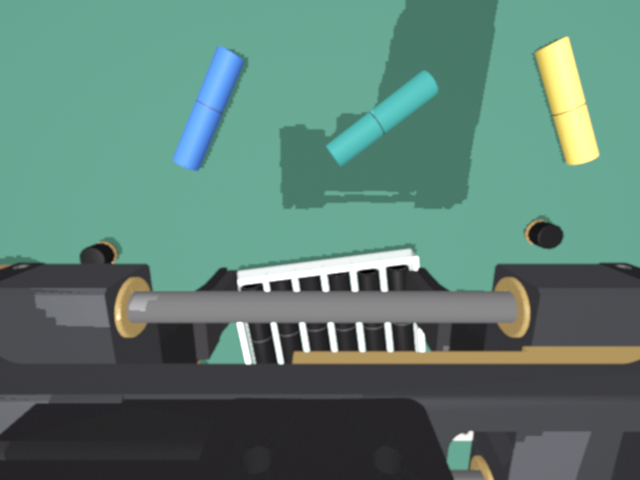

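The wrist view shows the tray's near rim at about (330,262). The teal tube's nearest end is at (335,155), clear of where the fingers come down. Lowering behind the near wall.

Request:
{"api": "send_rows", "payload": {"deltas": [[0, 0, 0, -0.03, 0, 0, 0], [0, 0, 0, -0.03, 0, 0, 0], [0, 0, 0, -0.03, 0, 0, 0], [0, 0, 0, -0.025, 0, 0, 0], [0, 0, 0, -0.012, 0, 0, 0]]}}

```text
time: 2.65
eef_pos: [0.4735, -0.0419, 0.0145]
tool_rot: [[-0.996, -0.086, -0.004], [-0.086, 0.996, 0.0], [0.004, 0.001, -1.0]]
contact_force: [-1.1, -0.2, -0.6]
width: 0.0868
```

```bash
python3 shot.py side s1
```

```text
t 2.65 p [ 0.4735 -0.0419  0.0145] fence [-0.2164 -0.1354] jaw yaw off 0.0800000000000125 F fence [-1.09 -0.14] [-1.08 -0.23 -0.57] w 0.0868
```

View pics/s1.png

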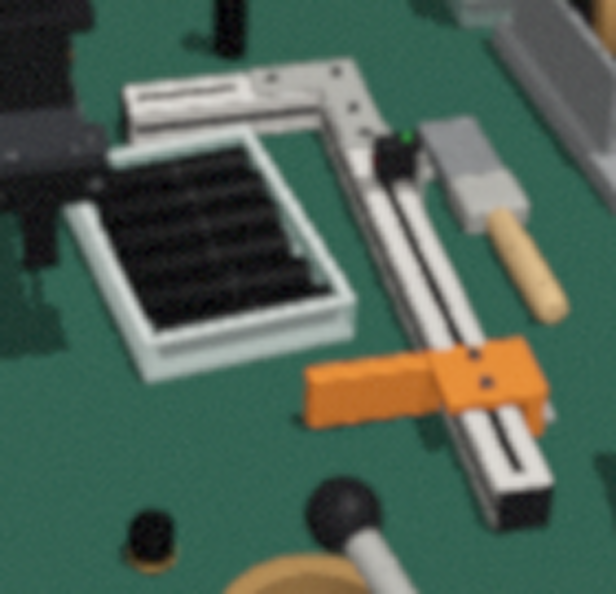

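Request:
{"api": "send_rows", "payload": {"deltas": [[0, 0.006, 0.0005, 0, 0, 0, 0], [0, 0.006, 0.0005, 0, 0, 0, 0], [0, 0.006, 0.0005, 0, 0, 0, 0], [0, 0.006, 0.0005, 0, 0, 0, 0], [0, 0.006, 0.0005, 0, 0, 0, 0]]}}

```text
time: 3.2
eef_pos: [0.5065, -0.0408, 0.0173]
tool_rot: [[-0.996, -0.084, 0.001], [-0.084, 0.996, 0.0], [-0.001, 0.0, -1.0]]
contact_force: [0.2, 0.5, -0.2]
width: 0.0868
```

Request:
{"api": "send_rows", "payload": {"deltas": [[0, 0.006, 0.0005, 0, 0, 0, 0], [0, 0.006, 0.0005, 0, 0, 0, 0], [0, 0.006, 0.0005, 0, 0, 0, 0], [0, 0.005, 0.0004, 0, 0, 0, 0], [0, 0.005, 0.0004, 0, 0, 0, 0]]}}

```text
time: 3.7
eef_pos: [0.5337, -0.0386, 0.0166]
tool_rot: [[-0.996, -0.084, -0.0], [-0.084, 0.996, -0.0], [0.0, -0.0, -1.0]]
contact_force: [0.5, 0.3, -0.3]
width: 0.0867
```

```bash
python3 shot.py top t2
```

```text
t 3.7 p [ 0.5337 -0.0386  0.0166] fence [-0.1562 -0.1372] jaw yaw off -0.01999999999999602 F fence [0.54 0.24] [ 0.51  0.29 -0.31] w 0.0867
```

View pics/t2.png

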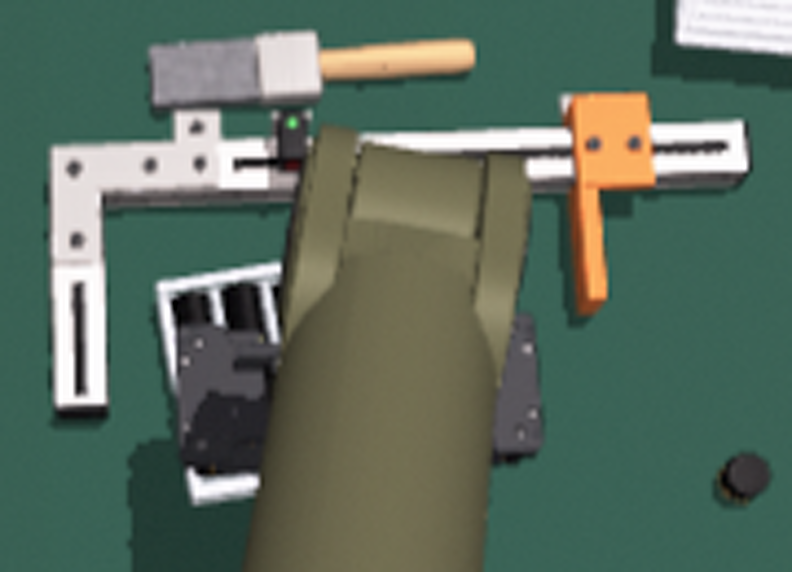

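The tray hasn't moved and the force is near zero, so the open fingertips may sit higher than the TCP. I'll check from the side.

```bash
python3 shot.py side s2
```

```text
t 3.75 p [ 0.5345 -0.0384  0.0167] fence [-0.1553 -0.1371] jaw yaw off -0.009999999999990905 F fence [0.85 0.56] [0.8  0.63 0.27] w 0.0869
```

View pics/s2.png

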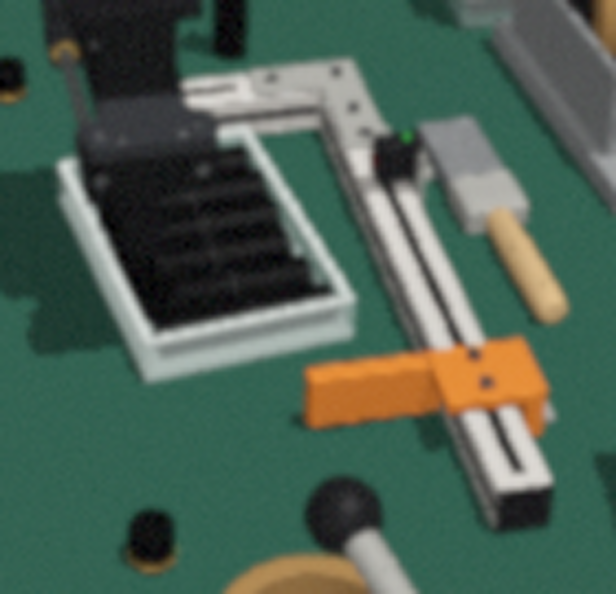

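Request:
{"api": "send_rows", "payload": {"deltas": [[0, 0, 0, 0.03, 0, 0, 0], [0, 0, 0, 0.02, 0, 0, 0], [0, -0.03, -0.0025, 0, 0, 0, 0], [0, -0.03, -0.0025, 0, 0, 0, 0], [0, -0.002, 0, 0, 0, 0, 0]]}}

```text
time: 4.3
eef_pos: [0.4676, -0.044, 0.0661]
tool_rot: [[-0.997, -0.083, -0.003], [-0.083, 0.997, 0.002], [0.003, 0.002, -1.0]]
contact_force: [0.6, -0.2, -0.4]
width: 0.0872
```

```bash
python3 shot.py side s3; python3 - <<'E'
from fence import *
st();s=bot.read_state();p=s['eef_pos'];c=p+s['tool_rot']@np.array([0,-.051,0])
for dz in(-.0,.01,.015,.02):
    u,v=proj('side',c+[0,0,dz]);print(dz,(u+.5-290)*4.4-.5,(v+.5-215)*4.4-.5)
m=cams.camera_model('wrist');print(m)
E
```

```text
t 4.3 p [ 0.4676 -0.044   0.0661] fence [-0.2225 -0.137 ] jaw yaw off -0.0899999999999892 F fence [ 0.55 -0.22] [ 0.57 -0.17 -0.37] w 0.0872
t 4.35 p [ 0.4695 -0.0436  0.0666] fence [-0.2206 -0.1367] jaw yaw off -0.05999999999998806 F fence [0.55 0.03] [ 0.55  0.07 -0.4 ] w 0.0871
-0.0 31.155441484902376 254.15601096156018
0.01 30.43329173575269 240.65021249451948
0.015 30.069778843310974 233.85171693141942
0.02 29.70462593993332 227.0225495343788
{'fov_y': 71.55057055884994, 'cx': 321.8275466149498, 'cy': 239.59822337725862, 'T_tool_cam': array([[-7.40924962e-04, -9.70172134e-01, -2.42415926e-01,
         6.69312278e-02],
       [ 9.99999151e-01, -9.78733269e-04,  8.60568092e-04,
         4.79254502e-04],
       [-1.07215971e-03, -2.42415083e-01,  9.70172035e-01,
        -2.00359591e-01],
       [ 0.00000000e+00,  0.00000000e+00,  0.00000000e+00,
         1.00000000e+00]])}
```

View pics/s3.png

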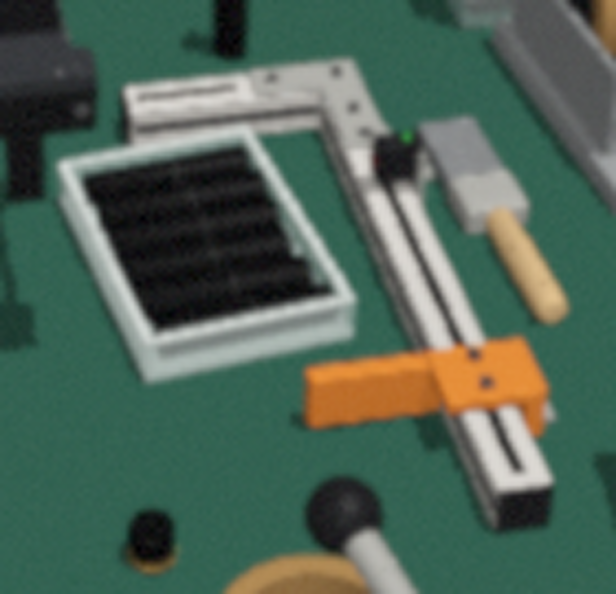

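The open tips are about 40 mm above the TCP: I see the tip at (28,197), and the TCP would project to (31,254). I'll see how a half-closed and a shut gripper compare.

Request:
{"api": "send_rows", "payload": {"deltas": [[0.5, 0, 0, 0, 0, 0, 0], [0.5, 0, 0, 0, 0, 0, 0], [0.5, 0, 0, 0, 0, 0, 0], [0.5, 0, 0, 0, 0, 0, 0], [0.5, 0, 0, 0, 0, 0, 0]]}}

```text
time: 4.85
eef_pos: [0.4715, -0.0436, 0.0665]
tool_rot: [[-0.996, -0.084, -0.0], [-0.084, 0.996, -0.0], [0.0, -0.0, -1.0]]
contact_force: [-0.6, -0.9, 0.0]
width: 0.0549
```

```bash
python3 shot.py side s4
```

```text
t 4.85 p [ 0.4715 -0.0436  0.0665] fence [-0.2186 -0.1369] jaw yaw off -0.01999999999999602 F fence [-0.71 -0.87] [-0.64 -0.93  0.01] w 0.0549
```

Request:
{"api": "send_rows", "payload": {"deltas": [[1, 0, 0, 0, 0, 0, 0], [1, 0, 0, 0, 0, 0, 0], [1, 0, 0, 0, 0, 0, 0], [1, 0, 0, 0, 0, 0, 0], [1, 0, 0, 0, 0, 0, 0]]}}

```text
time: 5.4
eef_pos: [0.4713, -0.0436, 0.0667]
tool_rot: [[-0.996, -0.084, 0.0], [-0.084, 0.996, 0.0], [-0.0, 0.0, -1.0]]
contact_force: [0.2, -0.7, -0.2]
width: 0.0114
```

```bash
python3 shot.py side s5;python3 - <<'E'
import cv2,numpy as np
cv2.imwrite('pics/s45.png',np.hstack([cv2.imread(f'pics/s{i}.png')[:420,:380] for i in(4,5)]))
E
```

```text
t 5.4 p [ 0.4713 -0.0436  0.0667] fence [-0.2188 -0.1369] jaw yaw off -0.030000000000001137 F fence [ 0.1  -0.66] [ 0.16 -0.65 -0.16] w 0.0114
```

View pics/s45.png

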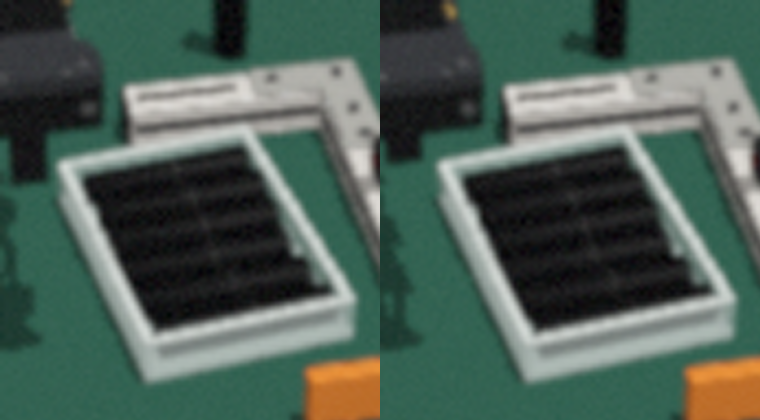

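```bash
python3 - <<'E'
from fence import *
p=np.array([.4713,-.0436,.0667])
for o in(0,-.015,-.03,-.043,-.051):
  for dz in(0,.02,.04):
    u,v=proj('side',p+[-.084*o,.996*o,dz]);print(o,dz,u.round(1),v.round(1),(u-290+.5)*4.4-.5,(v-215+.5)*4.4-.5)
p,d=cams.snapshot('side');cv2.imwrite('pics/s6.png',cv2.resize(p[180:280,240:360,::-1],None,fx=6,fy=6,interpolation=cv2.INTER_CUBIC))
P=cloud('side',d)
for v in range(225,266,4): print(v,[tuple(P[v,u].round(3)) for u in(294,296,298)])
E
```

```text
0 0 294.8 260.7 22.88231711917415 202.57817038262974
0 0.02 294.5 254.6 21.405862365480086 175.86601314048573
0 0.04 294.1 248.4 19.90339197778244 148.6831786191918
-0.015 0 295.6 264.0 26.160944414047254 217.27156818326856
-0.015 0.02 295.2 257.9 24.699312105295963 190.43415247811913
-0.015 0.04 294.9 251.7 23.211677485906332 163.1193015002834
-0.03 0 296.3 267.4 29.502165598301943 232.24548488217113
-0.03 0.02 296.0 261.3 28.056198411988454 205.2828950793108
-0.03 0.04 295.7 255.0 26.584257634164445 177.83598218791678
-0.043 0 297.0 270.4 32.44991918851704 245.45604900668266
-0.043 0.02 296.7 264.2 31.018241591593416 218.3851013291591
-0.043 0.04 296.3 258.0 29.560628667332598 190.8237542133435
-0.051 0 297.4 272.3 34.28849216986037 253.69574256460237
-0.051 0.02 297.1 266.1 32.86595005548457 226.55819534418873
-0.051 0.04 296.8 259.8 31.417502711688282 198.9264593194182
225 [(np.float64(0.473), np.float64(-0.107), np.float64(0.22)), (np.float64(0.478), np.float64(-0.102), np.float64(0.216)), (np.float64(0.483), np.float64(-0.104), np.float64(0.217))]
229 [(np.float64(0.472), np.fl
[... 1102 characters left out ...]
float64(0.088), np.float64(-0.003)), (np.float64(0.478), np.float64(0.081), np.float64(0.002)), (np.float64(0.484), np.float64(0.081), np.float64(0.001))]
257 [(np.float64(0.471), np.float64(0.065), np.float64(-0.001)), (np.float64(0.477), np.float64(0.064), np.float64(-0.0)), (np.float64(0.483), np.float64(0.065), np.float64(-0.002))]
261 [(np.float64(0.47), np.float64(0.045), np.float64(-0.0)), (np.float64(0.476), np.float64(0.044), np.float64(-0.0)), (np.float64(0.482), np.float64(0.048), np.float64(-0.003))]
265 [(np.float64(0.469), np.float64(0.022), np.float64(0.003)), (np.float64(0.475), np.float64(0.028), np.float64(-0.002)), (np.float64(0.481), np.float64(0.022), np.float64(0.002))]
```

View pics/s6.png

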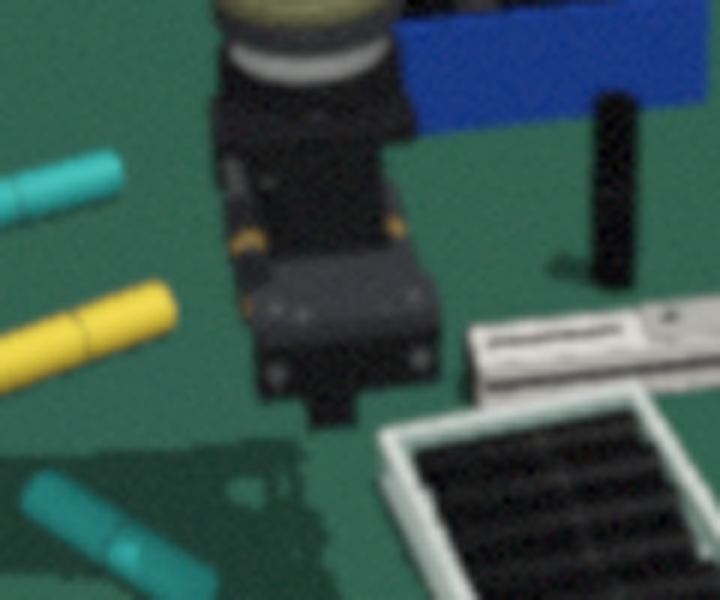

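Even shut, the tip measures z≈0.105 while the TCP reads 0.067. The gripper body looks about 38 mm too high as well. I'll cross-check with the wrist and top depth.

```bash
python3 - <<'E'
from fence import *
s=bot.read_state();p,d=cams.snapshot('wrist');m=cams.camera_model('wrist')
f_,cx,cy=K(m);v,u=np.mgrid[:480,:640]
C=np.stack([(u-cx)/f_*d,(v-cy)/f_*d,d,np.ones_like(d)],-1)
T=C@m['T_tool_cam'].T
W=T[...,:3]@s['tool_rot'].T+s['eef_pos']
cv2.imwrite('pics/w2.png',p[:,:,::-1])
for v_,u_ in((30,320),(100,500),(150,100),(200,320),(200,400)): print(v_,u_,W[v_,u_].round(3),d[v_,u_])
p,d=cams.snapshot('top');P=cloud('top',d);cv2.imwrite('pics/t3.png',p[150:330,250:450,::-1].repeat(4,0).repeat(4,1)) 
for v_,u_ in ((265,330),(270,325),(262,375)):print(P[v_,u_].round(3))
E
```

```text
30 320 [ 0.317 -0.057 -0.001] 0.23908748
100 500 [ 0.352  0.082 -0.001] 0.25041524
150 100 [ 0.414 -0.22  -0.   ] 0.2581405
200 320 [ 0.439 -0.047 -0.002] 0.2690969
200 400 [0.433 0.017 0.   ] 0.26717222
[0.503 0.005 0.032]
[0.494 0.017 0.004]
[ 0.419 -0.049  0.547]
```

View pics/w2.png

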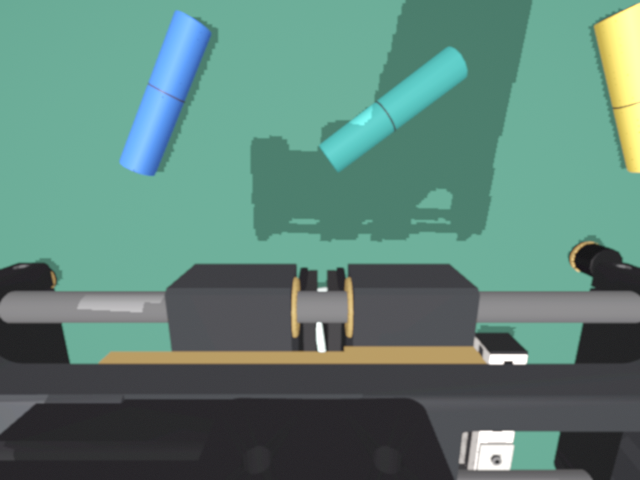

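```bash
python3 - <<'E'
from fence import *
s=bot.read_state();p,d=cams.snapshot('wrist');m=cams.camera_model('wrist')
f_,cx,cy=K(m);Ti=np.linalg.inv(m['T_tool_cam'])
for z in(0,-.0187,-.038,-.07,-.1):
    c=Ti@[0,0,z,1];print(z,(f_*c[0]/c[2]+cx).round(1),(f_*c[1]/c[2]+cy).round(1),c[2])
v,u=np.mgrid[:480,:640]
C=np.stack([(u-cx)/f_*d,(v-cy)/f_*d,d,np.ones_like(d)],-1);T=C@m['T_tool_cam'].T
for u_ in(306,311,334,339,230):
  print(u_,[(v_,T[v_,u_,:3].round(3).tolist()) for v_ in range(262,360,12)])
cv2.imwrite('pics/w3.png',cv2.resize(p[240:370,240:410,::-1],None,fx=4.5,fy=4.5,interpolation=cv2.INTER_CUBIC))
print(s['width'])
E
```

```text
0 320.8 265.5 0.21060907297388115
-0.0187 320.7 275.8 0.19246685385454437
-0.038 320.7 288.6 0.17374253144795615
-0.07 320.5 317.4 0.1426970227945456
-0.1 320.2 358.7 0.11359185843197321
306 [(262, [-0.019, -0.013, 0.068]), (274, [0.012, -0.007, -0.05]), (286, [0.012, -0.006, -0.065]), (298, [0.033, -0.003, -0.125]), (310, [0.031, -0.003, -0.126]), (322, [0.026, -0.003, -0.124]), (334, [0.004, -0.005, -0.091]), (346, [0.0, -0.005, -0.092]), (358, [0.025, -0.003, -0.137])]
311 [(262, [-0.019, -0.008, 0.067]), (274, [0.01, -0.005, -0.044]), (286, [0.01, -0.004, -0.06]), (298, [0.033, -0.002, -0.124]), (310, [0.03, -0.002, -0.125]), (322, [0.026, -0.002, -0.124]), (334, [0.002, -0.004, -0.087]), (346, [-0.003, -0.004, -0.087]), (358, [0.025, -0.002, -0.137])]
334 [(262, [-0.019, 0.011, 0.067]), (274, [0.012, 0.006, -0.049]), (286, [0.011, 0.006, -0.061]), (298, [0.033, 0.004, -0.124]), (310, [0.031, 0.003, -0.126]), (322, [0.027, 0.004, -0.125]), (334, [0.002, 0.005, -0.087]), (346, [-0.002, 0.005, -0.088]), (358, [0.024, 0.003, -0.136])]
339 [(262, [-0.019, 0.015, 0.067]), (274, [0.012, 0.009, -0.048]), (286, [0.033, 0.005, -0.115]), (298, [0.033, 0.005, -0.124]), (310, [0.031, 0.005, -0.126]), (322, [0.027, 0.005, -0.125]), (334, [0.012, 0.006, -0.104]), (346, [0.008, 0.006, -0.105]), (358, [0.024, 0.004, -0.135])]
230 [(262, [-0.019, -0.076, 0.067]), (274, [0.038, -0.023, -0.121]), (286, [0.039, -0.02, -0.13]), (298, [0.036, -0.02, -0.132]), (310, [0.033, -0.02, -0.131]), (322, [0.031, -0.02, -0.132]), (334, [0.028, -0.02, -0.132]), (346, [0.024, -0.021, -0.131]), (358, [0.024, -0.02, -0.135])]
0.0023181958438492035
```

View pics/w3.png

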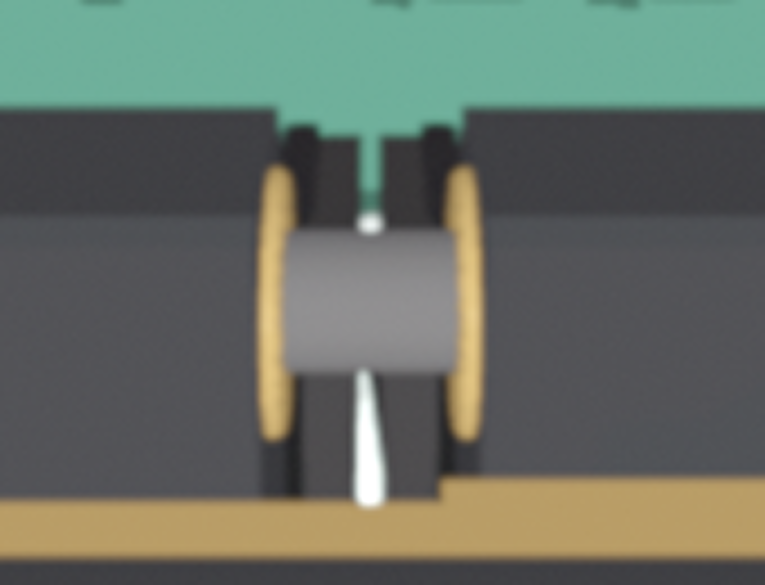

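The wrist depth also puts the fingertips at tool z ≈ -0.040, so they end about 40 mm short of the reported TCP. The side depth and the contact-free pass over the tray agree. For tips at 12–15 mm, the TCP has to go to z ≈ -0.026. I'll reopen and lower carefully while watching the force.

Request:
{"api": "send_rows", "payload": {"deltas": [[0, 0, 0, 0, 0, 0, 0], [0, 0, 0, 0, 0, 0, 0], [0, 0, 0, -0.02, 0, 0, 0], [0, 0, 0, -0.02, 0, 0, 0], [0, 0, 0, -0.02, 0, 0, 0]]}}

```text
time: 6.15
eef_pos: [0.4715, -0.0435, 0.0062]
tool_rot: [[-0.996, -0.084, 0.001], [-0.084, 0.996, 0.0], [-0.001, 0.0, -1.0]]
contact_force: [0.2, -0.2, 0.3]
width: 0.0332
```

Request:
{"api": "send_rows", "payload": {"deltas": [[0, 0, 0, -0.01, 0, 0, 0], [0, 0, 0, -0.01, 0, 0, 0], [0, 0, 0, -0.006, 0, 0, 0], [0, 0, 0, -0.006, 0, 0, 0], [0, 0, 0, 0, 0, 0, 0]]}}

```text
time: 6.65
eef_pos: [0.471, -0.0436, -0.0257]
tool_rot: [[-0.996, -0.084, -0.001], [-0.084, 0.996, -0.0], [0.001, 0.0, -1.0]]
contact_force: [-0.3, 1.4, 0.4]
width: 0.0731
```

```bash
python3 shot.py side s7
```

```text
t 6.65 p [ 0.471  -0.0436 -0.0257] fence [-0.219  -0.1369] jaw yaw off -0.030000000000001137 F fence [-0.19  1.44] [-0.31  1.42  0.41] w 0.0731
```

View pics/s7.png

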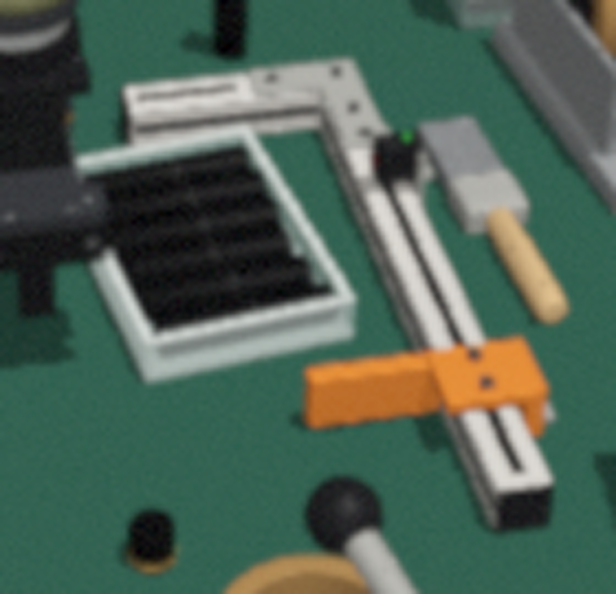

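The finger tip at (37,312) is now just above the bench, with no floor contact. Pushing.

Request:
{"api": "send_rows", "payload": {"deltas": [[0, 0.006, 0.0005, 0, 0, 0, 0], [0, 0.006, 0.0005, 0, 0, 0, 0], [0, 0.006, 0.0005, 0, 0, 0, 0], [0, 0.006, 0.0005, 0, 0, 0, 0], [0, 0.006, 0.0005, 0, 0, 0, 0]]}}

```text
time: 7.2
eef_pos: [0.4997, -0.0407, -0.0256]
tool_rot: [[-0.996, -0.085, -0.004], [-0.085, 0.996, 0.001], [0.004, 0.001, -1.0]]
contact_force: [-6.2, 0.2, 4.0]
width: 0.087
```

Request:
{"api": "send_rows", "payload": {"deltas": [[0, 0.006, 0.0005, 0, 0, 0, 0], [0, 0.006, 0.0005, 0, 0, 0, 0], [0, 0.005, 0.0004, 0, 0, 0, 0], [0, 0.005, 0.0004, 0, 0, 0, 0], [0, 0.003, 0.0003, 0, 0, 0, 0]]}}

```text
time: 7.7
eef_pos: [0.5246, -0.0381, -0.0259]
tool_rot: [[-0.996, -0.085, -0.005], [-0.085, 0.996, 0.001], [0.004, 0.001, -1.0]]
contact_force: [-6.5, 1.1, 2.8]
width: 0.0871
```

```bash
python3 shot.py side s8
```

```text
t 7.7 p [ 0.5246 -0.0381 -0.0259] fence [-0.1652 -0.1359] jaw yaw off 0.030000000000001137 F fence [-6.4   1.65] [-6.52  1.1   2.85] w 0.0871
```

View pics/s8.png

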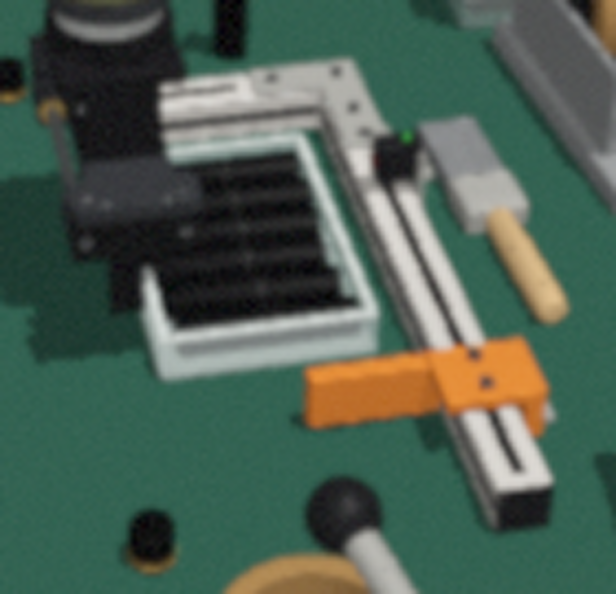

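The push is working: the tray has turned square to the bar with its tubes in place. Continuing to the bar.

Request:
{"api": "send_rows", "payload": {"deltas": [[0, 0.005, 0.0004, 0, 0, 0, 0], [0, 0.005, 0.0004, 0, 0, 0, 0], [0, 0.005, 0.0004, 0, 0, 0, 0], [0, 0.003, 0.0003, 0, 0, 0, 0], [0, 0.003, 0.0003, 0, 0, 0, 0]]}}

```text
time: 8.25
eef_pos: [0.5474, -0.0374, -0.0256]
tool_rot: [[-0.996, -0.084, -0.0], [-0.084, 0.996, -0.0], [0.0, -0.0, -1.0]]
contact_force: [-2.4, -0.5, -1.3]
width: 0.0871
```

Request:
{"api": "send_rows", "payload": {"deltas": [[0, 0.002, 0.0002, 0, 0, 0, 0], [0, 0.002, 0.0002, 0, 0, 0, 0], [0, 0, 0, 0, 0, 0, 0]]}}

```text
time: 8.55
eef_pos: [0.5488, -0.0371, -0.0255]
tool_rot: [[-0.996, -0.084, -0.005], [-0.084, 0.996, 0.0], [0.005, 0.001, -1.0]]
contact_force: [-8.1, -0.7, 5.2]
width: 0.0868
```

```bash
python3 -c "
from fence import *
st()"
```

```text
t 8.55 p [ 0.5488 -0.0371 -0.0255] fence [-0.141  -0.1369] jaw yaw off -0.03999999999999204 F fence [-8.16  0.03] [-8.13 -0.66  5.2 ] w 0.0868
```

Request:
{"api": "send_rows", "payload": {"deltas": [[0, 0.002, 0.0002, 0, 0, 0, 0], [0, 0.001, 0.0001, 0, 0, 0, 0], [0, 0, 0, 0, 0, 0, 0]]}}

```text
time: 8.85
eef_pos: [0.5486, -0.037, -0.0255]
tool_rot: [[-0.996, -0.083, -0.011], [-0.084, 0.997, 0.001], [0.011, 0.002, -1.0]]
contact_force: [-16.4, -0.4, 12.8]
width: 0.0871
```

```bash
python3 shot.py side s9
```

```text
t 8.85 p [ 0.5486 -0.037  -0.0255] fence [-0.1412 -0.1369] jaw yaw off -0.05999999999998806 F fence [-16.36   0.99] [-16.39  -0.39  12.76] w 0.0871
```

View pics/s9.png

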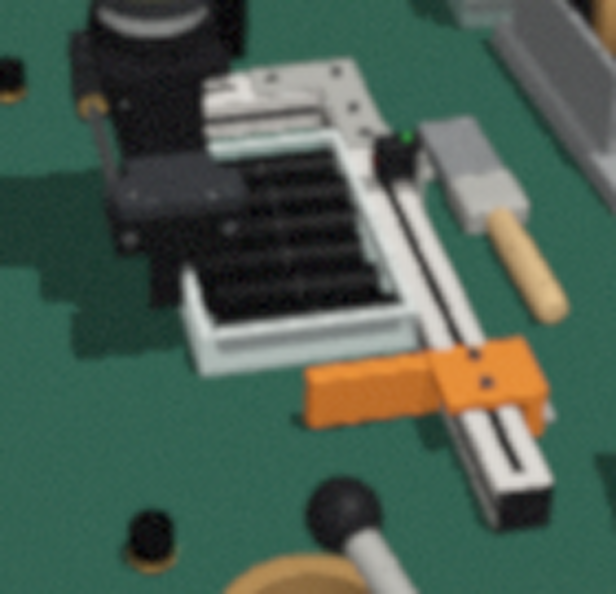

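Request:
{"api": "send_rows", "payload": {"deltas": [[0, -0.015, -0.001, 0, 0, 0, 0], [0, -0.01, -0.001, 0.02, 0, 0, 0], [0.3, 0, 0, 0.04, 0, 0, 0], [0.3, 0, 0, 0.04, 0, 0, 0], [0.3, 0, 0, 0, 0, 0, 0]]}}

```text
time: 9.4
eef_pos: [0.5355, -0.0386, 0.0814]
tool_rot: [[-0.996, -0.084, 0.014], [-0.084, 0.996, 0.002], [-0.014, 0.0, -1.0]]
contact_force: [-0.1, 0.1, 0.4]
width: 0.0705
```

```bash
python3 - <<'E'
from fence import *
st();print(bot.read_state()['qpos'].round(3))
S=lambda x,y,z:ray('side',290+(x+.5)/4.4-.5,215+(y+.5)/4.4-.5,z)[:2]
for q in((413,310),(210,333)):print(f(*S(*q,.03)))
print(f(*S(306,370,.04)))
print(w(-.065,-.253))
E
```

```text
t 9.4 p [ 0.5355 -0.0386  0.0814] fence [-0.1543 -0.1373] jaw yaw off -0.030000000000001137 F fence [-0.06  0.08] [-0.07  0.08  0.39] w 0.0705
[-0.436  0.152  0.502  1.89  -0.084  1.106  1.752]
[-0.0015 -0.2376]
[-0.1233 -0.2352]
[-0.0791 -0.2886]
[ 0.6343 -0.1463]
```

Request:
{"api": "send_rows", "payload": {"deltas": [[0.3, 0.009, -0.0104, 0, 0, 0, -0.143], [0.3, 0.009, -0.0104, 0, 0, 0, -0.143], [0.3, 0.009, -0.0104, 0, 0, 0, -0.143], [0.3, 0.009, -0.0104, 0, 0, 0, -0.143], [0.3, 0.009, -0.0104, 0, 0, 0, -0.143]]}}

```text
time: 9.9
eef_pos: [0.5759, -0.0909, 0.075]
tool_rot: [[-0.804, 0.594, 0.003], [0.594, 0.804, -0.0], [-0.002, 0.001, -1.0]]
contact_force: [-0.1, 0.2, 0.1]
width: 0.0612
```

Request:
{"api": "send_rows", "payload": {"deltas": [[0.3, 0.009, -0.0104, 0, 0, 0, -0.143], [0.3, 0.009, -0.0104, 0, 0, 0, -0.143], [0.3, 0.009, -0.0104, 0, 0, 0, -0.143], [0.3, 0.009, -0.0104, 0, 0, 0, -0.143], [0.3, 0.009, -0.0104, 0, 0, 0, -0.143]]}}

```text
time: 10.4
eef_pos: [0.6209, -0.1429, 0.0749]
tool_rot: [[-0.218, 0.976, 0.003], [0.976, 0.218, -0.001], [-0.001, 0.002, -1.0]]
contact_force: [0.1, -0.3, -0.3]
width: 0.0608
```

Request:
{"api": "send_rows", "payload": {"deltas": [[0.3, 0.009, -0.0104, 0, 0, 0, -0.141], [0.3, 0, 0, 0, 0, 0, 0], [0.3, 0, 0, 0, 0, 0, 0]]}}

```text
time: 10.7
eef_pos: [0.6286, -0.1529, 0.0745]
tool_rot: [[-0.087, 0.996, 0.0], [0.996, 0.087, -0.0], [-0.001, 0.0, -1.0]]
contact_force: [0.3, -0.3, -0.8]
width: 0.0608
```

```bash
python3 shot.py top t4; python3 shot.py wrist w4
```

```text
t 10.7 p [ 0.6286 -0.1529  0.0745] fence [-0.0713 -0.2591] jaw yaw off -89.86999999999999 F fence [ 0.3  -0.32] [ 0.33 -0.29 -0.77] w 0.0608
t 10.75 p [ 0.6284 -0.1523  0.0745] fence [-0.0715 -0.2585] jaw yaw off -89.86 F fence [-0.41  0.61] [-0.46  0.57 -0.62] w 0.0606
```

View pics/t4.png

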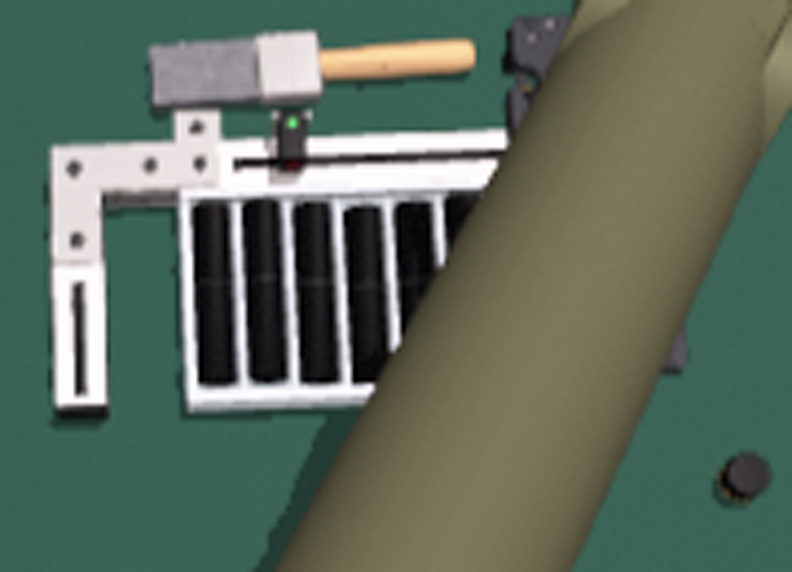

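View pics/w4.png

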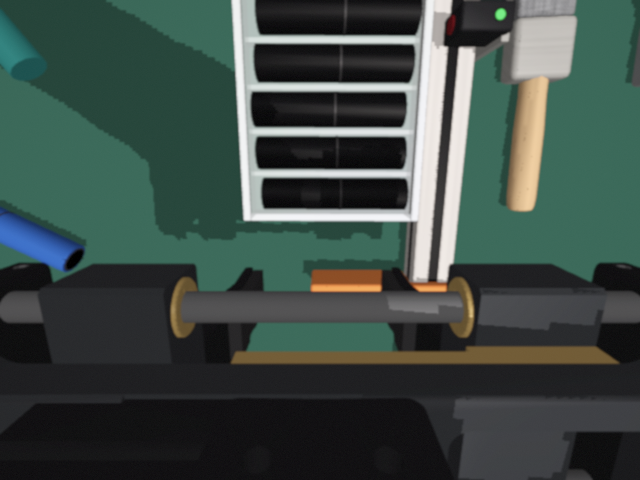

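```bash
python3 - <<'E'
from fence import *
s=bot.read_state();m=cams.camera_model('wrist');f_,cx,cy=K(m);T=m['T_tool_cam']
def wr(u,v,z):
    d=s['tool_rot']@T[:3,:3]@np.array([(u-cx)/f_,(v-cy)/f_,1]);c=s['eef_pos']+s['tool_rot']@T[:3,3]
    P=c+d*(z-c[2])/d[2];return f(P[0],P[1])
print(wr(247,219,.03),wr(415,219,.03),wr(345,270,.04),wr(243,0,.03))
E
```

```text
[-0.1285 -0.2371] [-0.003  -0.2368] [-0.0553 -0.2736] [-0.1235 -0.0942]
```

The fingers fit between the tray's right side (y≈-237 mm) and the plate (y≈-277 mm). Lowering them.

Request:
{"api": "send_rows", "payload": {"deltas": [[0.3, 0, 0.002, -0.025, 0, 0, 0], [0.3, 0, 0, -0.025, 0, 0, 0], [0.3, 0, 0, -0.02, 0, 0, 0], [0.3, 0, 0, -0.018, 0, 0, 0], [0.3, 0, 0, -0.012, 0, 0, 0]]}}

```text
time: 11.3
eef_pos: [0.6277, -0.1501, -0.0267]
tool_rot: [[-0.085, 0.996, -0.001], [0.996, 0.085, 0.001], [0.001, -0.001, -1.0]]
contact_force: [-1.0, -0.2, 0.4]
width: 0.0608
```

```bash
python3 shot.py side s10
```

```text
t 11.3 p [ 0.6277 -0.1501 -0.0267] fence [-0.0719 -0.2562] jaw yaw off -89.96 F fence [-1.   -0.12] [-0.98 -0.21  0.4 ] w 0.0608
```

View pics/s10.png

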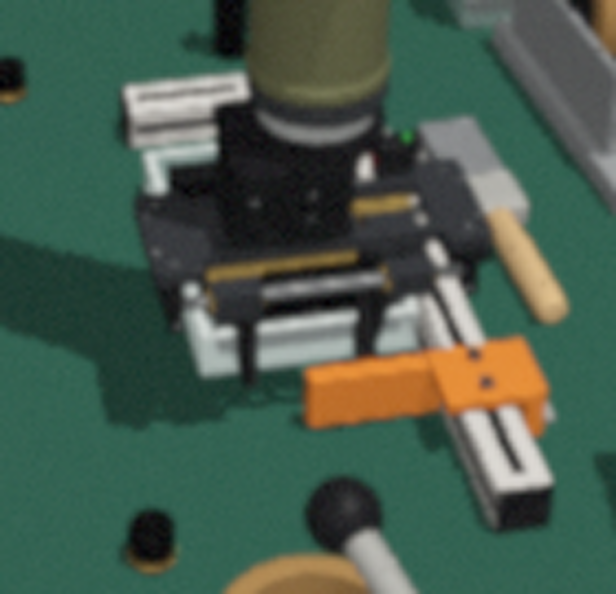

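Request:
{"api": "send_rows", "payload": {"deltas": [[0.3, -0.0004, 0.006, 0, 0, 0, 0], [0.3, -0.0004, 0.006, 0, 0, 0, 0], [0.3, -0.0004, 0.006, 0, 0, 0, 0], [0.3, -0.0004, 0.006, 0, 0, 0, 0], [0.3, -0.0004, 0.006, 0, 0, 0, 0]]}}

```text
time: 11.85
eef_pos: [0.6262, -0.1223, -0.0245]
tool_rot: [[-0.083, 0.997, 0.001], [0.997, 0.083, -0.002], [-0.002, 0.001, -1.0]]
contact_force: [-1.7, -5.4, 0.5]
width: 0.061
```

Request:
{"api": "send_rows", "payload": {"deltas": [[0.3, -0.0004, 0.005, 0, 0, 0, 0], [0.3, -0.0004, 0.005, 0, 0, 0, 0], [0.3, -0.0004, 0.005, 0, 0, 0, 0], [0.3, -0.0003, 0.004, 0, 0, 0, 0], [0.3, -0.0003, 0.003, 0, 0, 0, 0]]}}

```text
time: 12.35
eef_pos: [0.6244, -0.1004, -0.0245]
tool_rot: [[-0.083, 0.997, 0.001], [0.997, 0.083, -0.002], [-0.002, 0.0, -1.0]]
contact_force: [-2.2, -5.9, 0.5]
width: 0.0608
```

```bash
python3 shot.py top t5
```

```text
t 12.35 p [ 0.6244 -0.1004 -0.0245] fence [-0.071  -0.2065] jaw yaw off -90.07 F fence [-2.65 -5.74] [-2.16 -5.95  0.47] w 0.0608
```

View pics/t5.png

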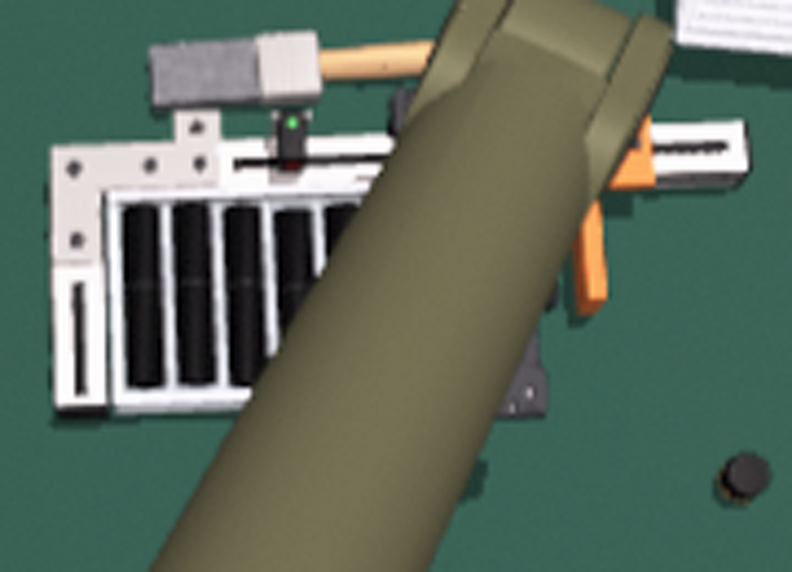

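The tray's left side is almost at the end stop (x≈106 px), with a few mm left. Continuing in small steps until the force rises.

Request:
{"api": "send_rows", "payload": {"deltas": [[0.3, -0.0002, 0.003, 0, 0, 0, 0], [0.3, -0.0002, 0.002, 0, 0, 0, 0], [0.3, -0.0001, 0.001, 0, 0, 0, 0], [0.3, 0, 0, 0, 0, 0, 0]]}}

```text
time: 12.8
eef_pos: [0.6241, -0.0964, -0.0245]
tool_rot: [[-0.083, 0.997, 0.001], [0.997, 0.083, -0.005], [-0.005, 0.001, -1.0]]
contact_force: [-0.7, -8.8, -0.3]
width: 0.0609
```

Request:
{"api": "send_rows", "payload": {"deltas": [[0.3, -0.0001, 0.001, 0, 0, 0, 0], [0.3, -0.0001, 0.001, 0, 0, 0, 0], [0.3, -0.0001, 0.001, 0, 0, 0, 0], [0.3, 0, 0, 0, 0, 0, 0]]}}

```text
time: 13.2
eef_pos: [0.6241, -0.0965, -0.0243]
tool_rot: [[-0.081, 0.997, 0.003], [0.997, 0.082, -0.008], [-0.009, 0.002, -1.0]]
contact_force: [1.9, -11.8, -2.6]
width: 0.0609
```

```bash
python3 shot.py top t6; python3 shot.py wrist w6
```

```text
t 13.2 p [ 0.6241 -0.0965 -0.0243] fence [-0.071  -0.2026] jaw yaw off -90.16999999999999 F fence [  0.93 -11.94] [  1.94 -11.82  -2.57] w 0.0609
t 13.25 p [ 0.6241 -0.0965 -0.0243] fence [-0.071  -0.2025] jaw yaw off -90.16999999999999 F fence [ -1.15 -12.41] [ -0.1  -12.46  -1.82] w 0.0609
```

View pics/t6.png

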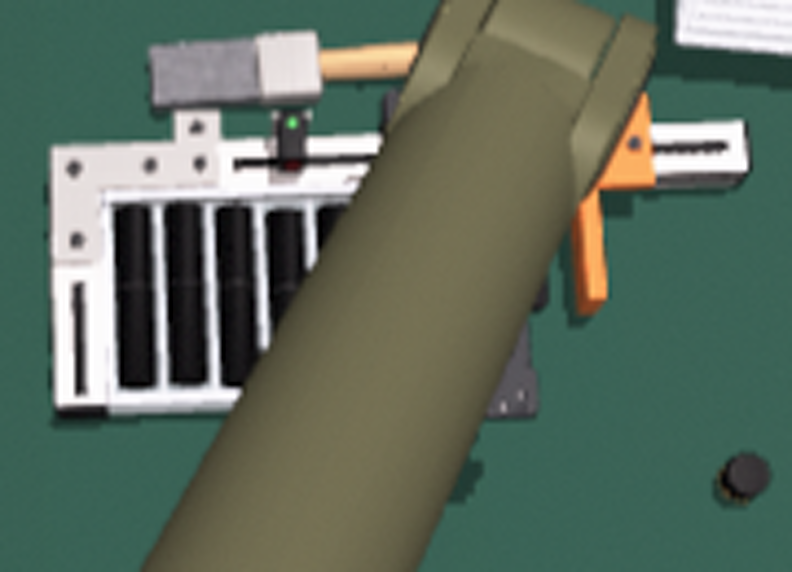

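View pics/w6.png

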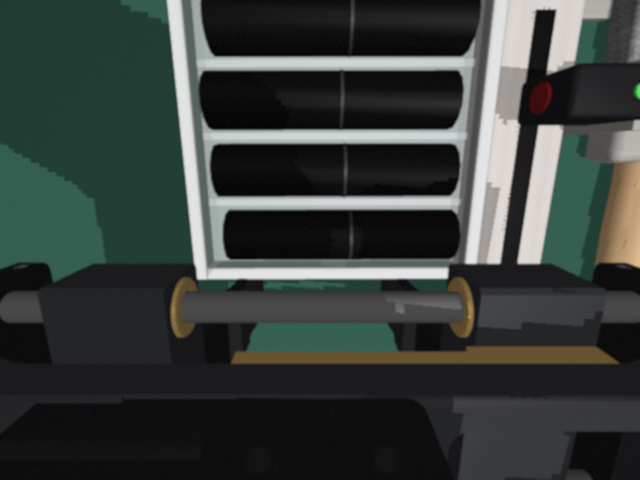

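The force rose to 12 N with no further motion, so the tray is at the end stop. I'll back off, lift and measure before touching the slide.

Request:
{"api": "send_rows", "payload": {"deltas": [[0.3, 0.001, -0.012, 0, 0, 0, 0], [0.3, 0.001, -0.012, 0.01, 0, 0, 0], [0.6, 0, 0, 0.04, 0, 0, 0], [1, 0, -0.03, 0.04, 0, 0, 0], [1, 0, -0.045, 0.01, 0, 0, 0]]}}

```text
time: 13.8
eef_pos: [0.6308, -0.1855, 0.0807]
tool_rot: [[-0.091, 0.996, 0.009], [0.996, 0.091, 0.003], [0.002, 0.01, -1.0]]
contact_force: [0.1, -0.8, -0.6]
width: 0.0443
```

Request:
{"api": "send_rows", "payload": {"deltas": [[1, 0, -0.045, 0, 0, 0, 0], [1, 0, -0.045, 0, 0, 0, 0], [1, 0, 0, 0, 0, 0, 0]]}}

```text
time: 14.1
eef_pos: [0.6233, -0.2884, 0.0768]
tool_rot: [[-0.074, 0.997, 0.001], [0.997, 0.074, -0.006], [-0.006, 0.001, -1.0]]
contact_force: [-0.3, -0.5, -0.2]
width: 0.0212
```

```bash
python3 shot.py top t7; python3 shot.py side s11
```

```text
t 14.1 p [ 0.6233 -0.2884  0.0768] fence [-0.088  -0.3937] jaw yaw off -90.61 F fence [-0.36 -0.52] [-0.32 -0.55 -0.15] w 0.0212
t 14.15 p [ 0.6245 -0.2838  0.0762] fence [-0.0864 -0.3892] jaw yaw off -90.41999999999999 F fence [-0.6   0.79] [-0.66  0.74  0.14] w 0.0171
```

View pics/t7.png

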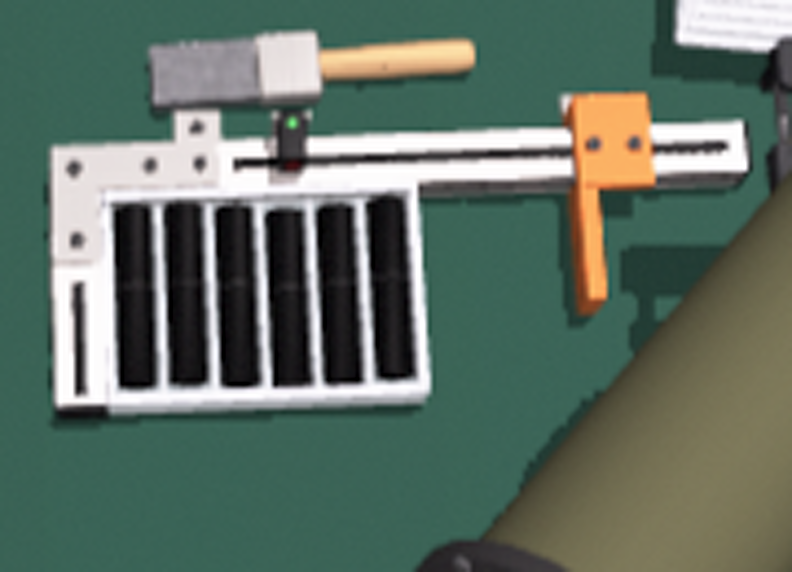

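View pics/s11.png

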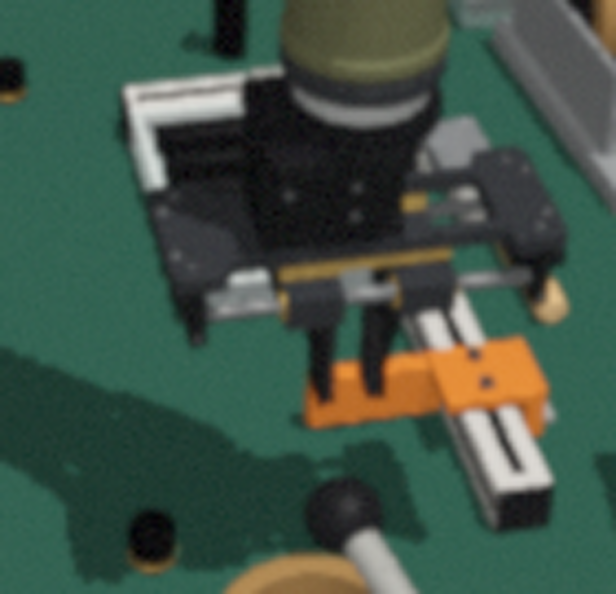

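```bash
python3 - <<'E'
from fence import *
T=lambda x,y,z:f(*ray('top',270+(x+.5)/4.4-.5,155+(y+.5)/4.4-.5,z)[:2])
print(T(418,186,.03),T(431,393,.03),T(107,404,.03))
print(w(-.045,-.33))
p=np.array([cv2.imread('pics/t7.png')]);p=p[0]
cv2.imwrite('pics/t7c.png',cv2.resize(p[130:430,30:450],None,fx=1.9,fy=1.9))
E
```

```text
[-0.0033 -0.1907] [-0.1309 -0.1905] [-0.1303  0.    ]
[ 0.6608 -0.2213]
```

View pics/t7c.png

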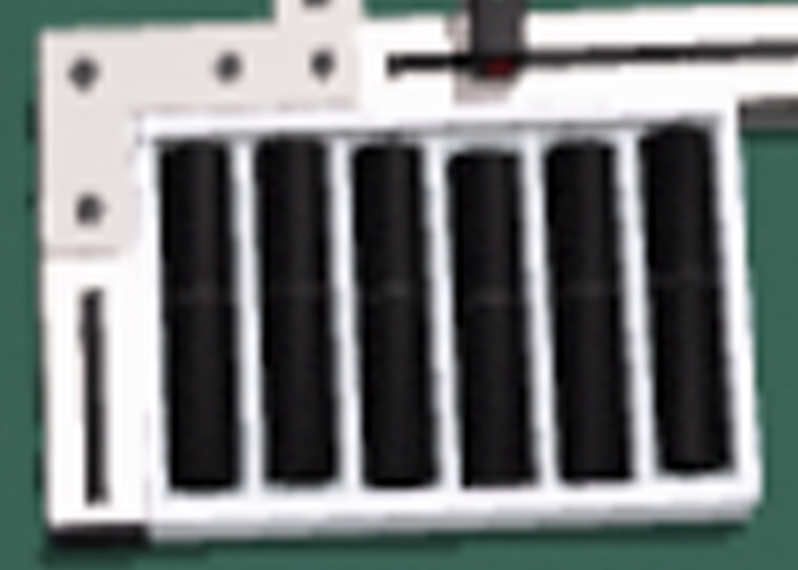

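Both edges are flush, with corners at x≈-131 and y≈0 / -190.6 mm in the fence frame and all six tubes in their lanes. Next I'll go to the right of the slide plate.

Request:
{"api": "send_rows", "payload": {"deltas": [[1, 0.018, 0.032, 0, 0, 0, 0], [1, 0.018, 0.032, 0, 0, 0, 0], [1, 0, 0, 0, 0, 0, 0.006], [1, 0, 0, 0, 0, 0, 0]]}}

```text
time: 14.6
eef_pos: [0.6633, -0.2099, 0.0747]
tool_rot: [[-0.097, 0.995, 0.001], [0.995, 0.097, 0.002], [0.002, 0.001, -1.0]]
contact_force: [-1.3, -0.5, 0.2]
width: 0.0007
```

```bash
python3 shot.py wrist w7
```

```text
t 14.6 p [ 0.6633 -0.2099  0.0747] fence [-0.0415 -0.3189] jaw yaw off -89.30999999999999 F fence [-1.32 -0.34] [-1.28 -0.45  0.15] w 0.0007
```

View pics/w7.png

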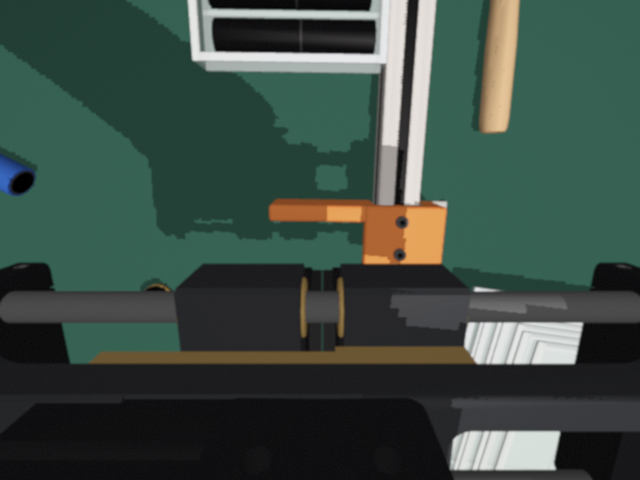

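The wrist view shows the plate at columns 270–365 and the saddle from 363. The fingers at column 321 line up with the plate and clear the saddle.

Request:
{"api": "send_rows", "payload": {"deltas": [[1, -0.003, -0.003, -0.02, 0, 0, 0], [1, -0.003, 0, -0.025, 0, 0, -0.006], [1, 0, 0, -0.025, 0, 0, 0], [1, 0, 0, -0.02, 0, 0, 0], [1, 0, 0, -0.01, 0, 0, 0]]}}

```text
time: 15.15
eef_pos: [0.6539, -0.2179, -0.0271]
tool_rot: [[-0.083, 0.997, -0.003], [0.997, 0.083, 0.001], [0.001, -0.003, -1.0]]
contact_force: [-0.4, 0.4, 0.6]
width: 0.0004
```

Request:
{"api": "send_rows", "payload": {"deltas": [[1, -0.0005, 0.006, 0, 0, 0, 0], [1, -0.0005, 0.006, 0, 0, 0, 0], [1, -0.0005, 0.006, 0, 0, 0, 0], [1, -0.0005, 0.006, 0, 0, 0, 0], [1, -0.0005, 0.006, 0, 0, 0, 0]]}}

```text
time: 15.65
eef_pos: [0.6543, -0.1886, -0.0239]
tool_rot: [[-0.084, 0.996, 0.003], [0.996, 0.084, -0.002], [-0.002, 0.003, -1.0]]
contact_force: [0.9, -3.2, 3.3]
width: 0.0007
```

```bash
python3 shot.py side s12
```

```text
t 15.65 p [ 0.6543 -0.1886 -0.0239] fence [-0.0487 -0.2968] jaw yaw off -90.05 F fence [ 0.64 -3.24] [ 0.92 -3.17  3.28] w 0.0007
```

View pics/s12.png

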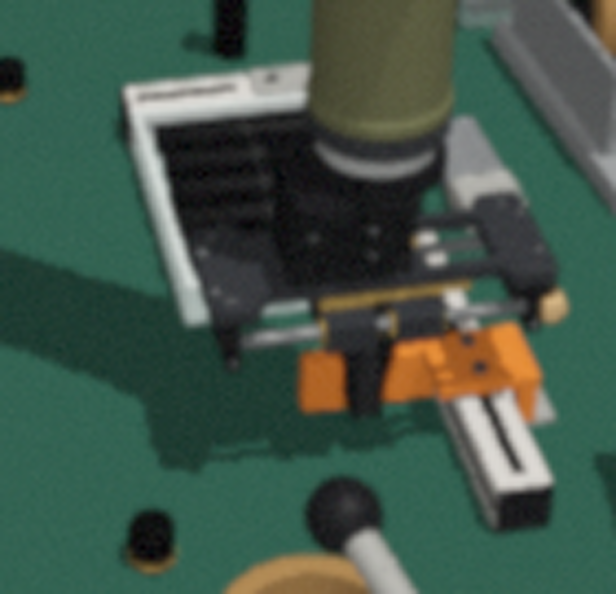

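Request:
{"api": "send_rows", "payload": {"deltas": [[1, -0.0006, 0.007, 0, 0, 0, 0], [1, -0.0006, 0.007, 0, 0, 0, 0], [1, -0.0006, 0.007, 0, 0, 0, 0], [1, -0.0006, 0.007, 0, 0, 0, 0], [1, -0.0006, 0.007, 0, 0, 0, 0]]}}

```text
time: 16.2
eef_pos: [0.6503, -0.1522, -0.0253]
tool_rot: [[-0.084, 0.996, 0.0], [0.996, 0.084, -0.0], [-0.0, 0.0, -1.0]]
contact_force: [0.7, -2.5, 1.5]
width: 0.0005
```

Request:
{"api": "send_rows", "payload": {"deltas": [[1, -0.0006, 0.007, 0, 0, 0, 0], [1, -0.0006, 0.007, 0, 0, 0, 0], [1, -0.0006, 0.007, 0, 0, 0, 0], [1, -0.0006, 0.007, 0, 0, 0, 0], [1, -0.0005, 0.005, 0, 0, 0, 0]]}}

```text
time: 16.7
eef_pos: [0.6473, -0.1189, -0.0254]
tool_rot: [[-0.084, 0.996, -0.0], [0.996, 0.084, 0.0], [0.0, 0.0, -1.0]]
contact_force: [0.8, -3.1, 1.6]
width: 0.0002
```

Request:
{"api": "send_rows", "payload": {"deltas": [[1, -0.0003, 0.004, 0, 0, 0, 0], [1, -0.0003, 0.004, 0, 0, 0, 0], [1, -0.0002, 0.002, 0, 0, 0, 0], [1, 0, 0, 0, 0, 0, 0]]}}

```text
time: 17.1
eef_pos: [0.646, -0.1091, -0.0256]
tool_rot: [[-0.084, 0.996, -0.001], [0.996, 0.084, 0.001], [0.001, -0.001, -1.0]]
contact_force: [1.0, -0.0, 0.6]
width: 0.0006
```

```bash
python3 shot.py wrist w8
```

```text
t 17.1 p [ 0.646  -0.1091 -0.0256] fence [-0.0502 -0.2169] jaw yaw off -90.00999999999999 F fence [ 0.96 -0.08] [ 0.96 -0.    0.56] w 0.0006
```

View pics/w8.png

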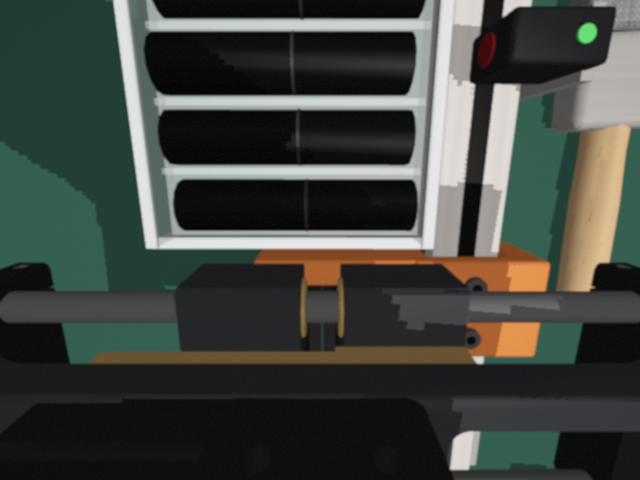

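Almost there. Creeping in 1 mm steps until the force goes above the slide's drag.

Request:
{"api": "send_rows", "payload": {"deltas": [[1, -0.0001, 0.0015, 0, 0, 0, 0], [1, -0.0001, 0.001, 0, 0, 0, 0], [1, 0, 0, 0, 0, 0, 0]]}}

```text
time: 17.45
eef_pos: [0.6455, -0.1076, -0.0257]
tool_rot: [[-0.084, 0.996, -0.001], [0.996, 0.084, -0.0], [-0.0, -0.001, -1.0]]
contact_force: [0.0, -2.3, -1.0]
width: 0.0004
```

Request:
{"api": "send_rows", "payload": {"deltas": [[1, -0.0001, 0.001, 0, 0, 0, 0], [1, -0.0001, 0.001, 0, 0, 0, 0], [1, 0, 0, 0, 0, 0, 0]]}}

```text
time: 17.75
eef_pos: [0.6454, -0.1066, -0.0257]
tool_rot: [[-0.083, 0.997, -0.001], [0.997, 0.083, -0.002], [-0.001, -0.001, -1.0]]
contact_force: [-0.5, -5.5, -4.0]
width: 0.0007
```

```bash
python3 -c "
from fence import *
st()"
```

```text
t 17.75 p [ 0.6454 -0.1066 -0.0257] fence [-0.0506 -0.2144] jaw yaw off -90.07 F fence [-0.99 -5.41] [-0.53 -5.47 -3.96] w 0.0007
```

Request:
{"api": "send_rows", "payload": {"deltas": [[1, -0.0001, 0.001, 0, 0, 0, 0], [1, -0.0001, 0.001, 0, 0, 0, 0], [1, 0, 0, 0, 0, 0, 0]]}}

```text
time: 18.05
eef_pos: [0.6455, -0.1067, -0.0256]
tool_rot: [[-0.082, 0.997, 0.0], [0.997, 0.082, -0.004], [-0.004, -0.0, -1.0]]
contact_force: [0.8, -8.0, -5.7]
width: 0.0005
```

```bash
python3 -c "
from fence import *
st()"
```

```text
t 18.05 p [ 0.6455 -0.1067 -0.0256] fence [-0.0505 -0.2145] jaw yaw off -90.14 F fence [ 0.08 -8.06] [ 0.76 -8.02 -5.7 ] w 0.0005
```

The push stopped exactly at the predicted position, at 8 N. Backing straight off, then up and away.

Request:
{"api": "send_rows", "payload": {"deltas": [[1, 0.0005, -0.006, 0, 0, 0, 0], [1, 0.001, -0.014, 0, 0, 0, 0], [1, 0.001, -0.01, 0.02, 0, 0, 0], [1, 0, 0, 0.045, 0, 0, 0], [1, 0, 0, 0.045, 0, 0, 0]]}}

```text
time: 18.55
eef_pos: [0.6477, -0.1335, 0.0854]
tool_rot: [[-0.083, 0.997, -0.002], [0.997, 0.083, 0.001], [0.001, -0.002, -1.0]]
contact_force: [1.5, -0.0, 0.0]
width: 0.0007
```

Request:
{"api": "send_rows", "payload": {"deltas": [[1, -0.01, -0.045, 0.02, 0, 0, 0], [1, -0.02, -0.045, 0.02, 0, 0, 0], [1, -0.02, -0.045, 0, 0, 0, 0], [1, -0.02, -0.045, 0, 0, 0, 0], [1, -0.02, -0.04, 0, 0, 0, 0]]}}

```text
time: 19.05
eef_pos: [0.5589, -0.3525, 0.1243]
tool_rot: [[-0.084, 0.996, 0.002], [0.996, 0.084, 0.0], [0.0, 0.002, -1.0]]
contact_force: [0.0, -0.6, -0.7]
width: 0.0003
```

Request:
{"api": "send_rows", "payload": {"deltas": [[1, -0.02, -0.045, 0.02, 0, 0, 0], [1, -0.02, -0.045, 0.02, 0, 0, 0], [1, 0, 0, 0, 0, 0, 0], [1, 0, 0, 0, 0, 0, 0]]}}

```text
time: 19.45
eef_pos: [0.521, -0.4371, 0.1621]
tool_rot: [[-0.08, 0.997, 0.002], [0.997, 0.08, -0.0], [-0.0, 0.002, -1.0]]
contact_force: [0.3, 0.3, 0.0]
width: 0.0004
```

```bash
python3 shot.py top t9; python3 shot.py side s13; python3 - <<'E'
from fence import *
p,d=cams.snapshot('top');cv2.imwrite('pics/t9full.png',p[:,:,::-1])
E
```

```text
t 19.45 p [ 0.521  -0.4371  0.1621] fence [-0.2025 -0.5332] jaw yaw off -90.24 F fence [0.28 0.29] [0.26 0.31 0.04] w 0.0004
t 19.5 p [ 0.5224 -0.4348  0.1611] fence [-0.2009 -0.531 ] jaw yaw off -90.03999999999999 F fence [ 0.89 -0.07] [0.89 0.01 0.31] w 0.0002
```

View pics/t9.png

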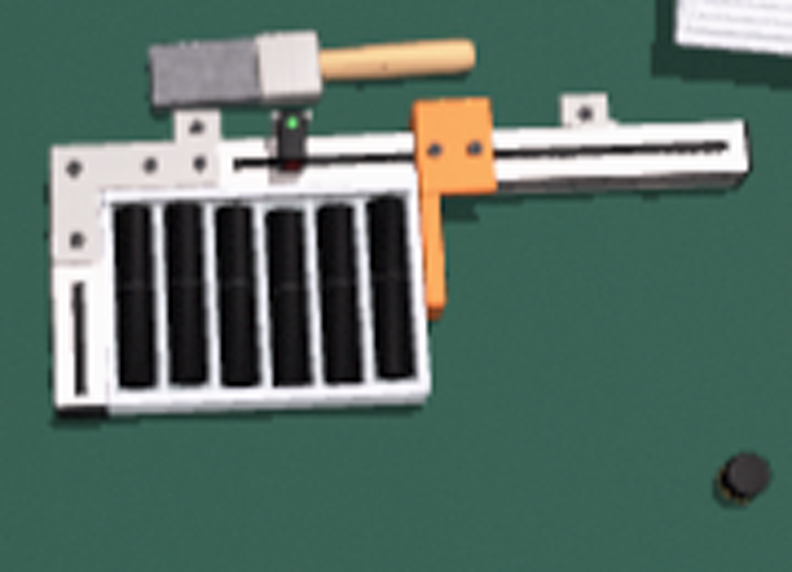

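View pics/s13.png

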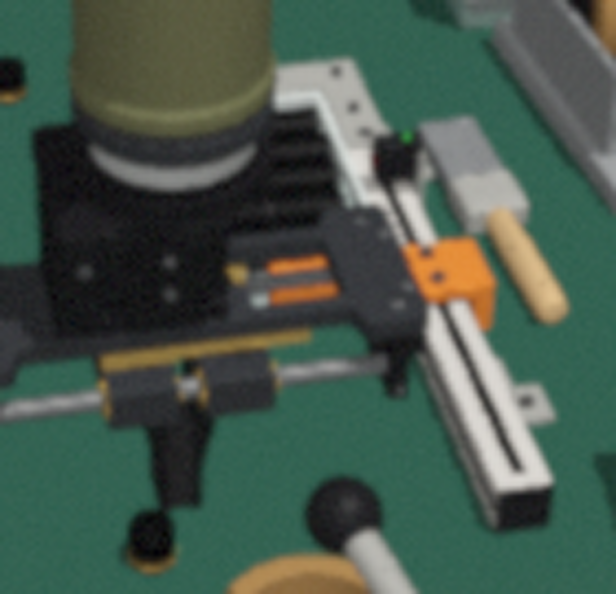

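View pics/t9full.png

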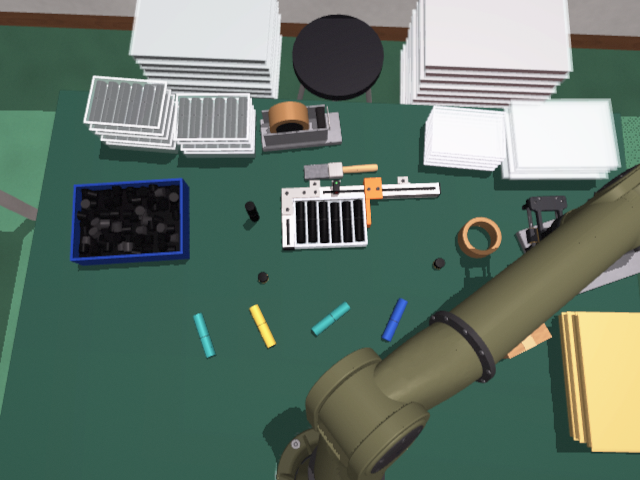

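The top view shows the tray against the bar and the end stop, with the plate against its right side (x≈425–432 px) and no bench visible between them. The cap, tape, brush and coloured tubes are where they were. The robot is clear and reads about zero force.

```bash
python3 - <<'E'
from fence import *
a=cv2.imread('pics/top0.png');b=cv2.imread('pics/t9full.png')
d=np.abs(a.astype(int)-b).sum(2)
for n,(u,v,r) in dict(cap2=(439,263,9),tape=(481,238,16),cap1=(263,277,9),spare=(252,211,12),brush=(340,171,20),bin=(130,220,50),blue=(395,320,18),teal=(331,319,18)).items(): print(n,d[v-r:v+r,u-r:u+r].mean().round(1))
print(bot.job_done())
E
```

```text
cap2 2.7
tape 26.4
cap1 2.9
spare 3.6
brush 3.1
bin 4.7
blue 6.3
teal 3.1
the job is handed in; nothing more can be done
None
```

The tray is flush against the back bar and the end stop, with the orange slide stop up against its right side. I handed the job in at about 19.6 s. It was all done by pushing with the fingers: first to the bar with the fingers open, then left to the end stop, then the slide with the fingers shut.

**Last checks:**
- **Tray position:** measured before the slide push, the tray's corners were within about 3 mm of target in the camera measurements. The final top view shows it in the same place.
- **Contact:** each push ended with motion stopped and force rising: 16 N at the bar, 12 N at the end stop and 8 N at the slide stop. The final top view shows no gap, and all six tubes are in their lanes.
- **Bystanders:** the caps, spare tube, brush, bin and the blue and teal look-alikes match the first image.
- **Not fully confirmed:** the tape's image patch changed more than the others. It looks unmoved, and I put the change down to the arm's shadow. The arm partly hid the carton in the last picture, and hid the tray in the last side view.

**First push missed:** the fingertips sit about 40 mm higher than the reported TCP, so the fingers passed over the tray without touching it. I measured the offset with the cameras, lowered the tool to match and pushed again.

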